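# Wedge the rocking food warmer

### The arm

A 6-joint arm with a two-finger parallel gripper is mounted at the origin on the work surface. World frame = base frame: x ahead of the robot, y to its left, z up, the work surface at z = 0. Lengths are in mm, angles in rad, forces in N, time in s.
With the tool pointing down it reaches from about 300 to 750 mm from the base axis. Payload 8.5 kg.
Tool frame: the origin (TCP) lies midway between the tips of the shut fingers; the grasp point (between the pads) lies 19 mm behind it; y points along the fingers, x is the direction in which the jaws open and shut, and the axes are right-handed (so a half turn about y gives the same grasp; the last joint's range is limited). The gripper opens to 88 mm and grips with 3 to 60 N. Pads are 18 mm wide; open, the fingers measure 123 mm over their backs; the gripper's body (75 mm by 187 mm) begins 45 mm behind the grasp point.
Start: joints at [1.128, 0.381, 1.297, -0, 1.464, -0.215], TCP at [124.202, 535.774, 217.648] pointing down, gripper open.
Joint ranges: [-3.11, 3.11], [-0.89, 2.33], [0.22, 2.48], [-1.42, 4.56], [0.17, 2.85], [-2.88, 2.88]. Speed limits (rad/s): [2.39, 2.39, 3.14, 3.14, 3.14, 3.14].

### API

Orientations are given as a unit quaternion [w, x, y, z].
In Python, from cell import * gives the robot as it stands. The module is installed in compiled form; this text tells all that it offers.
- The arm moves only by the tool jog_arm, never from a script. Its argument "series" is one flat list of numbers, 6 for each row, row after row: the shift along the world's x, y, z in mm, then the turn, a rotation vector about the world's x, y, z in rad. A call has 1 to 20 rows; each row is the pose to reach, as a shift and turn from the pose commanded when the call began; what a row does not reach only later rows make up. A row lasts 1/8 s, in which the tool goes at most 62.5 mm and 10.7 degrees, less where a joint would pass 70% of its speed; a pose out of reach is approached as far as the arm can. A call with a gripper value outside its range is refused whole. "gripper" is the gripper command: -1 is shut, 1 is fully open, values between are in proportion, set as the call begins (left out, the last holds). The fingers move at their own pace and stop on an object; the grip force is fixed at half the most. Time passes only in rows, so rows that repeat a pose let the fingers close. It gives the time, the measured TCP pose, the force and the opening at its end, in the units of the state.
- sense(): the state, without advancing time (a new reading comes with each control period).
- capture(name): name is "side" or "top" or "wrist"; returns a dict with "image" (400x640x3 uint8, red, green, blue), "intrinsics" (3x3 intrinsics, pixels), "rvec" (rotation vector, rad) and "tvec" (3), from world to camera coordinates, as OpenCV has them. Camera axes: x right, y down, z forward; pixel columns grow to the right and rows downward; lengths in mm; the calibration is good to about 2 mm. A picture is of the moment at which its call begins. There is no depth.
- close_job(): hands the job in, once; it reports no verdict.
The state is a dict: "time_s": time; "qpos": joint angles; "dq": joint speeds; "joint_torque": joint torques, N m; "ee_pos": TCP position; "ee_rot": TCP orientation; "ft_force": force on the tool from outside, world axes, zero at the start; "moment": the same for the moment, N m; "finger_gap": opening from 0.0 (shut) to 1.0 (fully open).
Only numpy, scipy, OpenCV 4.12 (cv2) and the standard library are available. Lean on these libraries where they do the work, as an engineer would, in place of code of your own. Each camera call takes 0.05 s, during which the arm holds its last target. There are 200 camera calls.

### The job

The food warmer rocks because the rubber foot under its near left corner is worn short. Using only your fingertips and picking nothing up, push the orange wedge, thin edge first, in under that foot until it is snug, then press down firmly on the warmer's corner above that foot to check that it no longer rocks (push the wedge farther if it still does), and take your hand away. Leave the wedge in place under the foot and the warmer standing level where it was, and do not disturb the meals or anything else on the table.

Things in the scene. Friction and masses are not known exactly. Their poses are not given: they have to be found in the camera images.
- warmer: Loose flat steel food warmer, black glass top: 270 mm deep (x), 360 wide (y), top at 70 mm, case underside 20 mm above the table, four black rubber feet 24 mm across at x +-110, y +-150 mm. About 6.5 kg with the two meal bowls on it, near x -50, y -100 and x 55, y 20 mm. Origin on the table under its centre; x to its back (away from the robot), y to its left. At rest it stands level on three feet
- short_foot (a point): Table-level point straight below the centre of the worn foot, at x -110, y +150 mm of the warmer (near left corner). This foot hangs 4.5 to 9 mm above the table (unknown, differs each time); some 2 to 4 N pressed down on the corner above tips the warmer on to it
- corner (a point): Point on top of the warmer (70 mm up) at the corner above the short foot, 20 mm in from its front and left edges: a good place to press
- wedge: Loose orange wedge, 125 mm long (x), 45 wide (y), 60 g. Origin mid-underside, x to the thin edge: 2 mm thick at x 62.5, rising evenly to 18 mm at x -47.5, flat to its upright back at -62.5. Starts left of the warmer, thin edge toward the short foot, up to 30 mm aside and 0.25 rad askew. Slides at 1 N until the foot rides on its slope, then jams, the force climbing steeply. May enter at any angle
- meal_3: Loose lidded meal bowl on the table, 150 mm across, 62 mm high, origin under its centre; to be left alone
- meal_1: Lidded meal bowl on the warmer, 150 mm across, 62 mm high, origin under its centre; to be left alone
- meal_2: Second lidded meal bowl on the warmer, same size, origin under its centre; to be left alone
- spoon: Loose steel serving spoon on the table, 240 mm long, origin under its middle; to be left alone
- sauce: Loose red sauce bottle, 60 mm across, 170 mm high, origin under its centre; to be left alone
- lids: Stack of clear lids, 150 mm across, 36 mm high, origin under its centre; to be left alone
- cup: Small black sauce cup, 68 mm across, 55 mm high, origin under its centre; to be left alone
There are look-alikes about, which are no part of the job. Of the things like the wedge, leave any that is brown; of the rest the larger one is meant.

How it is judged (in metres and radians):
On the way, in this order (a step that is already met when the one before it is completed fails the run):
1. the wedge's thin edge is under the short foot (x of short_foot in the frame of wedge between -0.03 and 0.06 m and y of short_foot in the frame of wedge between -0.022 and 0.022 m), for 0.1 s.
2. the fingers press the warmer down on the wedge and it does not rock (contact force between the fingers and warmer above 3.5 N and contact force between warmer and wedge above 1 N and angle between warmer's own z axis and vertical below 0.009 rad), for 0.25 s.
At the end, for the whole second after the job is handed in: Pressed on that corner with over 3.5 N for 0.25 s the warmer tilts under 0.009 rad (1.6 mm at the foot), the wedge taking 1 N or more; then all at rest, foot on the wedge's slope within 22 mm of its centre line, warmer level within 0.009 rad and moved under 30 mm, nothing else moved (all of step 1 and angle between warmer's own z axis and vertical below 0.009 rad and distance of warmer from where it was at the start of the episode below 0.03 m and linear speed of each of warmer, wedge below 0.01 m/s); the robot touches nothing.
It fails at once if the wedge is lifted or carried (height (world z) of wedge above 0.012 m or angle between wedge's own z axis and vertical above 0.25 rad).
It fails at once if the warmer is lifted, tipped up or shoved away (height (world z) of warmer above 0.012 m or angle between warmer's own z axis and vertical above 0.12 rad or distance of warmer from where it was at the start of the episode above 0.05 m).
It fails at once if a meal is moved or upset (distance of any of meal_1, meal_2 from where it was at the start of the episode above 0.05 m or distance of meal_3 from where it was at the start of the episode above 0.02 m).
It fails at once if another thing on the table is disturbed (distance of any of spoon, sauce, lids, cup from where it was at the start of the episode above 0.02 m).
It also fails if it takes over 67 s, if anything falls off the work surface, if the arm or the gripper's body presses on something with over 40 N, if the wrist force passes 120 N, or if a joint passes its speed limit or range.

## Working session

There is one attempt and no reset: what is moved stays moved. The work goes in short steps, Python scripts to look and compute and a tool call to move; the robot and the scene stay as the last step left them, time stands still between calls to the robot, and variables do not carry over. Pictures are saved under pics/ and viewed, about 8 in all and at most 12, crops included, and the job is handed in when it is done.

Besides the shell and the picture viewer there is one more tool, called as name(argument=value, ...) on one line, values as JSON. jog_arm: Moves the arm, as the interface text tells. Its arguments: {"type":"object","properties":{"series":{"type":"array"},"gripper":{"type":"number"}},"required":["series"]}

```bash
mkdir -p pics; cat > h.py <<'E'
from cell import *
import numpy as np, cv2
def cam(n):
    c=capture(n); c['R']=cv2.Rodrigues(np.array(c['rvec'],float))[0]; c['t']=np.array(c['tvec'],float).ravel(); c['K']=np.array(c['intrinsics'],float); return c
def ray(c,uv,z):
    d=c['R'].T@np.linalg.inv(c['K'])@np.array([uv[0],uv[1],1.]); o=-c['R'].T@c['t']; return o+d*(z-o[2])/d[2]
def proj(c,P):
    p=c['K']@(c['R']@np.array(P,float)+c['t']); return p[:2]/p[2]
def save(c,f,crop=None,s=1):
    im=cv2.cvtColor(c['image'],cv2.COLOR_RGB2BGR)
    if crop: a,b,d,e=crop; im=im[b:e,a:d]
    cv2.imwrite('pics/'+f,cv2.resize(im,None,fx=s,fy=s,interpolation=cv2.INTER_CUBIC))
E
python3 - <<'E'
from h import *
for n in ['top','side']:
    c=cam(n); save(c,n+'0.png'); print(n,-c['R'].T@c['t'],c['K'][0,0])
    h=cv2.cvtColor(c['image'],cv2.COLOR_RGB2HSV)
    m=cv2.inRange(h,(5,100,60),(22,255,255))
    for k in cv2.findContours(m,0,2)[0]:
        if cv2.contourArea(k)>60:
            r=cv2.minAreaRect(k); print(r,cv2.contourArea(k)); print([ray(c,p,0)[:2].round() .tolist()for p in cv2.boxPoints(r)])
E
```

```text
top [ 373.13574877   33.37449505 1237.03411804] 429.1689607624746
((306.5000305175781, 256.50006103515625), (15.556347846984863, 43.84062194824219), 45.0) 634.0
[[340.0, 129.0], [426.0, 39.0], [394.0, 8.0], [309.0, 98.0]]
((280.5, 209.0), (16.0, 43.0), 90.0) 636.0
[[530.0, 203.0], [527.0, 78.0], [480.0, 79.0], [483.0, 203.0]]
((260.79998779296875, 169.39999389648438), (10.733125686645508, 31.304948806762695), 26.56505012512207) 314.0
[[589.0, 231.0], [672.0, 190.0], [657.0, 162.0], [575.0, 204.0]]
((630.0176391601562, 194.06723022460938), (96.06135559082031, 17.043867111206055), 89.35625457763672) 807.5
[[669.0, -880.0], [668.0, -931.0], [382.0, -900.0], [383.0, -849.0]]
side [-226.50463668 -852.33396187  756.6019392 ] 493.1926662790545
((274.3353576660156, 232.98171997070312), (46.60211181640625, 12.478763580322266), 6.340191841125488) 432.0
[[314.0, 110.0], [350.0, 158.0], [429.0, 52.0], [391.0, 8.0]]
((295.9200134277344, 201.9400177001953), (31.000001907348633, 14.800000190734863), 36.869895935058594) 313.0
[[488.0, 221.0], [552.0, 261.0], [538.0, 122.0], [479.0, 89.0]]
((317.9308
[... 449 characters left out ...]
.0, 1102.0], [1068.0, 1212.0], [877.0, 846.0], [427.0, 798.0]]
((113.53846740722656, 96.19230651855469), (61.2389030456543, 21.35595703125), 86.8201675415039) 649.5
[[608.0, 2101.0], [706.0, 2038.0], [366.0, 1115.0], [297.0, 1163.0]]
((48.0, 80.5), (107.0, 96.0), 90.0) 4085.5
[[423.0, 3798.0], [964.0, 3242.0], [247.0, 1117.0], [-38.0, 1384.0]]
((20.1219539642334, 33.90243911743164), (16.86676788330078, 9.05807876586914), 51.34019470214844) 72.0
[[460.0, 3599.0], [552.0, 3799.0], [493.0, 3218.0], [413.0, 3063.0]]
((127.09143829345703, 11.221845626831055), (17.284687042236328, 55.578704833984375), 81.63410949707031) 442.0
[[1296.0, 4165.0], [1857.0, 4232.0], [1486.0, 3340.0], [1034.0, 3338.0]]
```

View pics/top0.png

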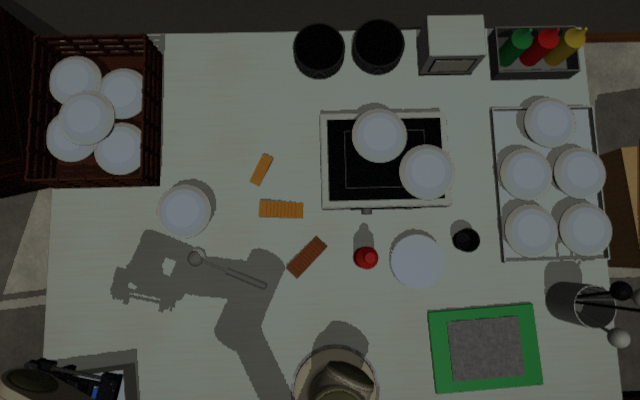

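View pics/side0.png

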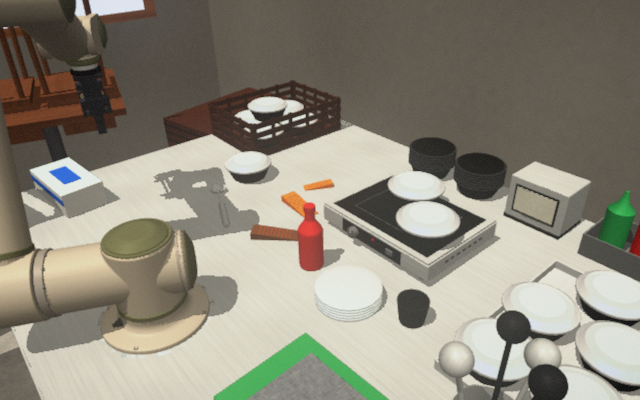

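The top view has three wedge-like blocks:
- Brown at (306,257): leave it, since it is brown.
- Small orange at (261,169): about 90 mm long, the smaller one.
- Larger orange at (281,209): about 125x46 mm, so this is the wedge meant.

The warmer's near-left corner is at about (323,209). I'll enlarge that area to confirm and to measure the edges.

```bash
python3 - <<'E'
from h import *
c=cam('top'); save(c,'crop1.png',(240,90,460,270),3.6)
im=c['image']; h=cv2.cvtColor(im,cv2.COLOR_RGB2HSV)
m=cv2.inRange(h,(5,100,60),(22,255,255))[195:225,250:310]
ks=max(cv2.findContours(m,0,2)[0],key=cv2.contourArea)+[250,195]
print(ks.reshape(-1,2).tolist())
g=cv2.cvtColor(im,cv2.COLOR_RGB2GRAY)
for y in (130,150,170,190): print('row',y,g[y,308:332].tolist())
for x in (340,400,430): print('col',x,g[195:216,x].tolist())
for y in (125,150,195): print('rowR',y,g[y,432:458].tolist())
for x in (335,345,430): print('colT',x,g[100:120,x].tolist())
w=cam('wrist'); print('wristproj',proj(w,[505,141,0]),-w['R'].T@w['t'])
s=cam('side'); save(s,'crop2.png',(255,165,415,285),5)
E
```

```text
[[260, 201], [259, 202], [259, 216], [279, 216], [280, 217], [302, 217], [302, 203], [296, 203], [295, 202], [279, 202], [278, 201], [277, 201], [276, 202], [275, 201]]
row 130 [117, 116, 116, 117, 115, 116, 116, 115, 115, 116, 115, 97, 97, 112, 115, 114, 113, 113, 114, 55, 2, 1, 3, 0]
row 150 [116, 115, 116, 117, 115, 115, 115, 115, 115, 115, 116, 117, 80, 103, 113, 113, 115, 115, 114, 75, 26, 1, 2, 4]
row 170 [116, 117, 117, 118, 117, 117, 118, 117, 117, 116, 117, 117, 79, 90, 111, 116, 115, 116, 114, 115, 57, 4, 4, 3]
row 190 [117, 118, 118, 117, 117, 117, 118, 117, 116, 117, 117, 117, 117, 80, 101, 113, 114, 114, 115, 114, 77, 27, 5, 8]
col 340 [4, 7, 3, 4, 5, 56, 97, 114, 115, 115, 114, 114, 100, 72, 76, 107, 118, 118, 118, 117, 117]
col 400 [6, 5, 2, 6, 77, 116, 116, 115, 116, 115, 103, 69, 19, 55, 100, 117, 117, 116, 116, 117, 117]
col 430 [110, 111, 111, 113, 103, 97, 114, 113, 113, 103, 83, 63, 85, 116, 118, 117, 117, 117, 117, 117, 116]
rowR 125 [6, 7, 4, 4, 6, 3, 7, 4, 52, 104, 115, 114, 115, 114, 113, 116, 117, 117, 116, 116, 117, 116, 116, 116, 117, 117]
rowR 150 [111, 110, 108, 103, 103, 99, 97, 97, 99, 97, 106, 111, 107, 113, 116, 117, 117, 117, 117, 115, 117, 117, 116, 117, 117, 116]
rowR 195 [111, 110, 111, 110, 111, 110, 109, 111, 109, 96, 70, 26, 42, 104, 114, 114, 115, 114, 115, 118, 118, 116, 116, 117, 117, 117]
colT 335 [117, 116, 116, 117, 117, 117, 117, 116, 117, 117, 101, 71, 73, 88, 106, 112, 112, 110, 111, 87]
colT 345 [117, 116, 116, 117, 117, 117, 118, 117, 117, 100, 73, 72, 74, 91, 110, 112, 112, 113, 113, 88]
colT 430 [117, 115, 117, 116, 116, 116, 116, 116, 101, 73, 74, 84, 100, 112, 113, 114, 113, 89, 19, 4]
wristproj [140.28482503 447.45768929] [ 52.46411323 552.78424171 384.60005327]
```

View pics/crop1.png

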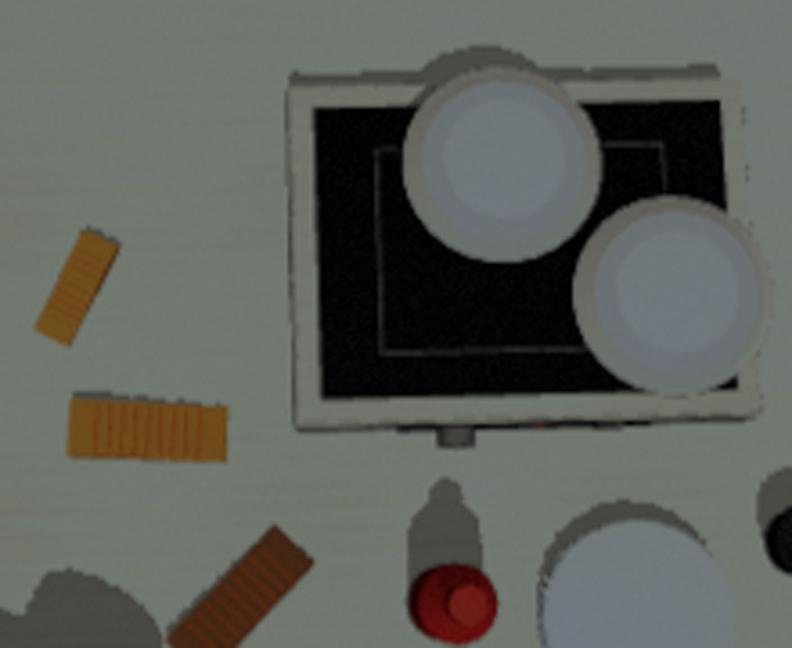

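View pics/crop2.png

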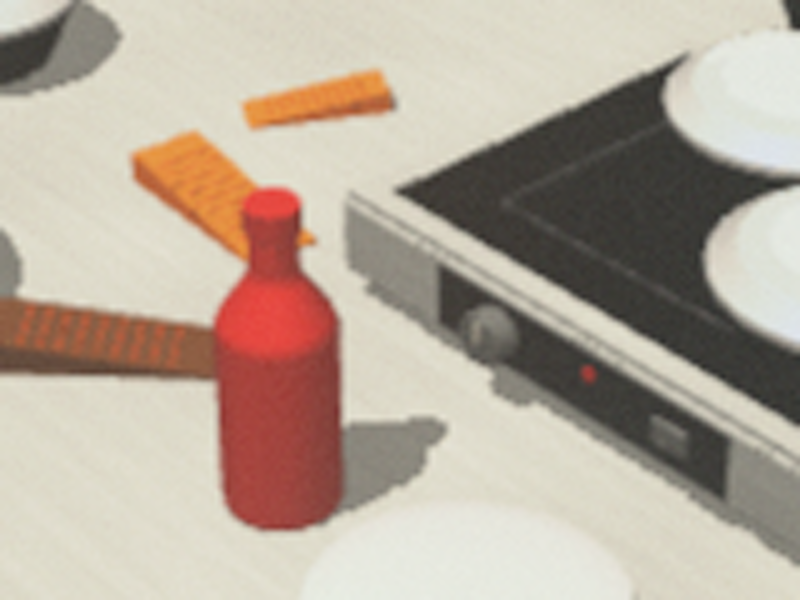

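The crops confirm it. The larger orange wedge at (281,209) has its thick back on the left and its thin edge on the right, facing the warmer. The warmer's top corners in full-image pixels are about (322.5,208), (451.5,204.5), (320.5,114.4) and (446,111.7).

```bash
python3 - <<'E'
from h import *
c=cam('top'); s=cam('side')
P=[ray(c,p,70) for p in [(322.3,207.8),(451.5,203.8),(320.5,114.4),(446,111.7)]]
for p in P: print(p.round(1))
FL,FR,BL,BR=P
print(np.linalg.norm(FL-FR),np.linalg.norm(FL-BL),np.linalg.norm(FR-BR),np.linalg.norm(BL-BR))
# side view corner of warmer top FL at crop (347,193)/5+(255,165)
print('side FL',ray(s,(255+347/5,165+193/5),70).round(1))
y=(FL-FR)[:2]; y/=np.linalg.norm(y); x=(BL-FL)[:2]; x/=np.linalg.norm(x)
yaw=[np.arctan2(-y[0],y[1]),np.arctan2(x[1],x[0])]; print('yaw',yaw)
a=np.mean(yaw); ux=np.array([np.cos(a),np.sin(a)]); uy=np.array([-ux[1],ux[0]])
fl=FL[:2]; foot=fl+25*ux-30*uy; cor=fl+20*ux-20*uy; print('foot',foot,'corner',cor,'centre',foot+110*ux-150*uy)
# wedge
bt=ray(c,(258.9,201),18),ray(c,(258.9,216.5),18); ft=ray(c,(302.8,203),2),ray(c,(302.8,217.4),2)
b=(bt[0]+bt[1])[:2]/2; f=(ft[0]+ft[1])[:2]/2
print('back',b,'tip',f,np.linalg.norm(b-f),'widths',bt[0][0]-bt[1][0],ft[0][0]-ft[1][0])
print('side tip far corner', ray(s,(255+315/5,165+242/5),2).round(1),'back corners',[ray(s,(255+u/5,165+v/5),18).round(1) for u,v in((195,133),(135,160))])
d=(f-b)/np.linalg.norm(f-b); print('dir',d,np.arctan2(d[1],d[0]))
v=foot-f; print('tip->foot along',v@d,'lat',v@np.array([-d[1],d[0]]),'world',v, 'angle back->foot',np.arctan2(*(foot-b)[::-1]))
st=sense(); print(st['time_s'],st['ee_pos'],st['ee_rot'],st['finger_gap'])
E
```

```text
[498.   20.8  70. ]
[ 500.1 -335.2   70. ]
[762.3  19.   70. ]
[ 762.8 -336.6   70. ]
356.04489764153436 264.2452286615266 262.7429442561558 355.65690471722615
side FL [496.2  17.6  70. ]
yaw [np.float64(0.005842057848103024), np.float64(-0.006685057722431607)]
foot [523.00701465  -9.21136829] corner [518.01123009   0.79073832] centre [ 632.94377989 -159.25771996]
back [505.4790074  200.70233171] tip [499.79719325  76.55171803] 124.28056118905374 widths 44.35441523137581 41.785058338461795
side tip far corner [519.3  75.1   2. ] back corners [array([528.5, 198.4,  18. ]), array([482.6, 196.9,  18. ])]
dir [-0.04571764 -0.9989544 ] -1.616529909101051
tip->foot along 84.61231430710653 lat 27.10643929003508 world [ 23.2098214  -85.76308631] angle back->foot -1.4874885708645758
0.35 [124.17318942 535.71324918 217.49815818] [-0.55353133  0.5536458   0.43981627 -0.44004664] 0.9979906790525146
```

Geometry:
- **Foot:** about (521,-9).
- **Wedge:** back centre (505.5,200.7), heading -1.617. It needs to turn about +0.18 along a gentle arc and then go straight.

I'll shut the fingers into a 35 mm wide pusher and move in behind the back.

jog_arm(series=[50,-40,0,0,0,-0.17,100,-80,0,0,0,-0.34,150,-120,0,0,0,-0.51,200,-160,0,0,0,-0.68,250,-200,0,0,0,-0.85,300,-240,0,0,0,-1.02,350,-280,-20,0,0,-1.19,383,-306,-60,0,0,-1.388,383,-306,-110,0,0,-1.388,383,-306,-157,0,0,-1.388,383,-306,-157,0,0,-1.388,383,-306,-157,0,0,-1.388], gripper=-1)

```text
time_s: 1.85
ee_pos: [508.1, 230.2, 62.5]
ee_rot: [0.707, -0.707, 0.015, -0.017]
ft_force: [-1.0, -0.0, -0.6]
finger_gap: 0.009
```

jog_arm(series=[0,0,-25,0,0,0,0,0,-45,0,0,0,0,0,-53,0,0,0,0,0,-53,0,0,0,0,0,-53,0,0,0])

```text
time_s: 2.48
ee_pos: [507.9, 230.0, 8.9]
ee_rot: [0.707, -0.707, 0.015, -0.017]
ft_force: [0.1, -0.3, -0.5]
finger_gap: 0.003
```

```bash
python3 - <<'E'
from h import *
c=cam('top'); s=cam('side'); st=sense(); print(st['ee_pos'],st['ft_force'])
a=cv2.resize(c['image'][160:250,220:350],None,fx=6,fy=6,interpolation=2)[:, :780]
cv2.imwrite('pics/a1.png',a[:,:,::-1])
w=cam('wrist'); save(w,'w1.png',None,1)
E
```

```text
[507.66371408 229.907607     8.53141606] [-0.09077575 -0.25974063 -0.64373851]
```

View pics/w1.png

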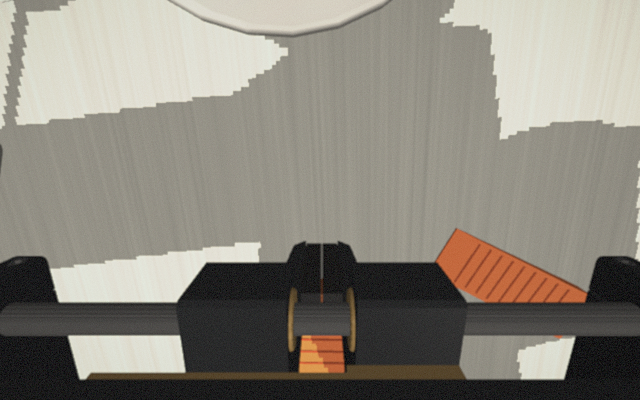

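The wrist view shows the shut fingers centred behind the wedge's back, which is at about (320,350), with the small orange decoy clear at (510,270). Next is the arc push.

jog_arm(series=[-0.4,-6,0,0,0,0,-0.8,-12,0,0,0,0,-1.1,-17,0,0,0,0,-1.3,-20.2,0,0,0,0,-2.4,-23.7,0,0,0,0.018,-3.5,-27.3,0,0,0,0.036,-4.5,-30.7,0,0,0,0.053,-5.4,-34.3,0,0,0,0.071,-6.3,-38,0,0,0,0.089,-7.1,-41.6,0,0,0,0.107,-7.9,-45.2,0,0,0,0.125,-8.6,-48.7,0,0,0,0.142,-9.3,-52.4,0,0,0,0.16,-9.9,-56.1,0,0,0,0.178,-9.9,-56.1,0,0,0,0.178,-9.9,-56.1,0,0,0,0.178])

```text
time_s: 4.62
ee_pos: [497.3, 173.7, 7.7]
ee_rot: [0.706, -0.706, -0.047, 0.047]
ft_force: [0.1, 0.3, -0.9]
finger_gap: 0.005
```

```bash
cat > look.py <<'E'
from h import *
import sys
def look(tag):
    c=cam('top'); s=cam('side'); st=sense(); print(st['time_s'],st['ee_pos'].round(1) if hasattr(st['ee_pos'],'round') else st['ee_pos'],np.round(st['ft_force'],1))
    save(s,'s_'+tag+'.png',(255,165,415,285),5); save(c,'t_'+tag+'.png',(230,150,360,240),6)
    h=cv2.cvtColor(c['image'],cv2.COLOR_RGB2HSV); m=cv2.inRange(h,(5,100,60),(22,255,255)); m[:190]=0; m[:,340:]=0; m[232:]=0
    k=max(cv2.findContours(m,0,2)[0],key=cv2.contourArea); r=cv2.minAreaRect(k); print('top rect',r)
    for p in cv2.boxPoints(r): print(p, ray(c,p,2).round(1)[:2],ray(c,p,18).round(1)[:2])
look(sys.argv[1])
E
python3 look.py 2
```

```text
4.725 [497.3 173.8   7.7] [ 0.8 -0.2  0.2]
top rect ((293.5, 209.5), (15.0, 17.0), 90.0)
[285. 202.] [524.9 127.5] [522.9 126.3]
[302. 202.] [523.7  78.4] [521.7  77.8]
[302. 217.] [480.1  79.2] [478.7  78.7]
[285. 217.] [481.4 128.1] [480.  126.9]
```

View pics/t_2.png

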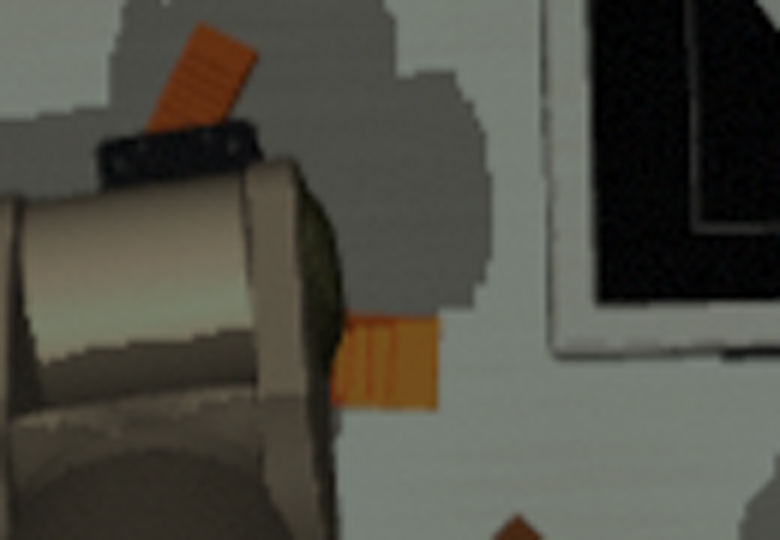

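View pics/s_2.png

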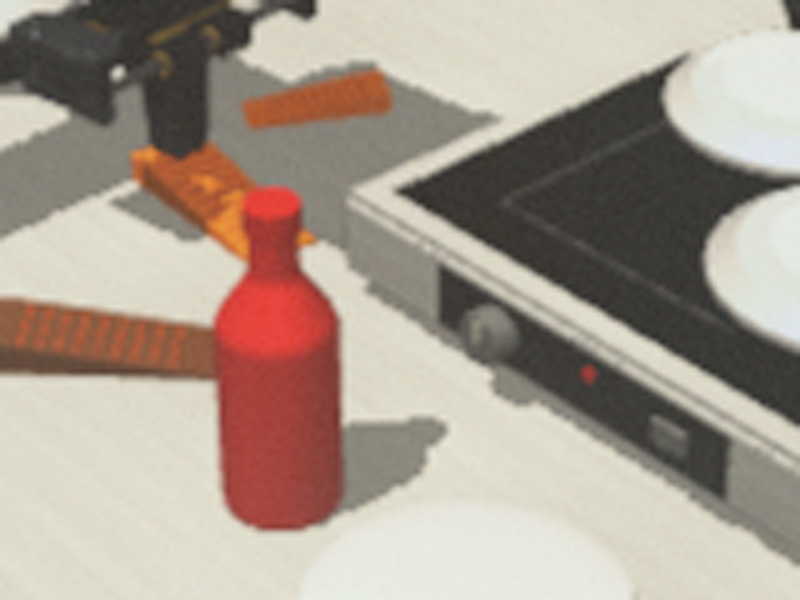

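The side view shows the fingertips at crop (180,155) above the wedge's top, and the wedge has not moved. The tips are higher than the TCP reading suggests, so I'll check that offset.

```bash
python3 - <<'E'
from h import *
s=cam('side'); st=sense(); p=st['ee_pos']
for z in (0,7.7,15,20,25,30): print(z,((proj(s,[p[0],p[1],z])-[255,165])*5).round(0))
im=s['image'][190:202,280:300]; print(im.sum(2).tolist())
E
```

```text
0 [180. 192.]
7.7 [179. 181.]
15 [179. 171.]
20 [178. 163.]
25 [178. 156.]
30 [177. 149.]
[[384, 390, 384, 386, 309, 182, 171, 171, 176, 179, 169, 157, 160, 164, 170, 164, 242, 351, 388, 382], [386, 384, 386, 383, 311, 189, 170, 182, 175, 185, 164, 158, 168, 144, 171, 167, 282, 372, 393, 388], [386, 388, 382, 382, 329, 209, 174, 176, 175, 174, 177, 162, 162, 167, 171, 170, 302, 388, 397, 396], [388, 384, 384, 389, 332, 215, 171, 175, 173, 173, 165, 169, 165, 162, 157, 201, 300, 367, 373, 386], [385, 391, 381, 359, 374, 315, 195, 175, 178, 172, 176, 174, 170, 165, 169, 235, 290, 337, 368, 371], [377, 409, 424, 420, 420, 410, 343, 258, 193, 191, 177, 178, 182, 233, 259, 279, 323, 335, 328, 358], [371, 394, 397, 397, 414, 414, 354, 315, 297, 254, 214, 213, 264, 312, 316, 323, 327, 299, 305, 332], [371, 365, 354, 338, 334, 361, 337, 326, 313, 299, 289, 297, 323, 318, 324, 329, 323, 320, 318, 328], [383, 361, 328, 304, 283, 314, 324, 306, 324, 318, 315, 324, 295, 313, 322, 331, 321, 320, 320, 331], [387, 376, 342, 289, 254, 295, 320, 321, 324, 313, 315, 314, 309, 325, 321, 298, 314, 313, 322, 318], [379, 383, 348, 284, 250, 253, 284, 315, 322, 324, 320, 325, 318, 352, 365, 374, 391, 364, 336, 315], [554, 561, 480, 319, 249, 240, 262, 275, 305, 331, 304, 303, 306, 343, 360, 405, 419, 413, 366, 327]]
```

The tips show at about z = 23 while the reading is 7.7, so they slid over the wedge without touching it. I'll lift, go back behind the wedge, and lower in small steps with force checks.

jog_arm(series=[0,0,20,0,0,0,5,28,20,0,0,-0.09,9.9,60,20,0,0,-0.178,9.9,60,0,0,0,-0.178,9.9,60,-3,0,0,-0.178,9.9,60,-5,0,0,-0.178,9.9,60,-5,0,0,-0.178])

```text
time_s: 5.65
ee_pos: [507.5, 233.4, 3.1]
ee_rot: [0.707, -0.707, 0.016, -0.016]
ft_force: [-0.5, 0.6, 0.5]
finger_gap: 0.001
```

```bash
python3 - <<'E'
from h import *
s=cam('side'); st=sense(); p=st['ee_pos']; print(p,st['ft_force'],st['qpos'])
for z in (0,10,20,30): print(z,proj(s,[p[0],p[1],z]).round(1))
save(s,'s3.png',(240,150,340,225),8)
E
```

```text
[507.45964396 233.48947195   3.1126263 ] [0.2837748  0.26757947 0.18098319] [2.19299066e-01 6.37832561e-01 1.55144373e+00 8.43376740e-06
 9.51643141e-01 2.64699974e-01]
0 [281.9 194.8]
10 [281.6 192. ]
20 [281.4 189.1]
30 [281.2 186.2]
```

View pics/s3.png

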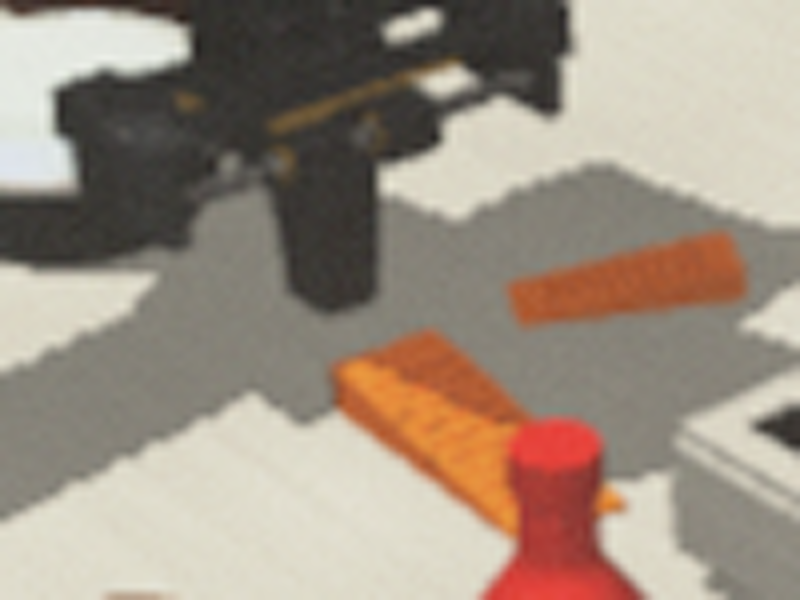

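jog_arm(series=[0,0,-3,0,0,0,0,0,-6,0,0,0,0,0,-9,0,0,0,0,0,-9,0,0,0])

```text
time_s: 6.2
ee_pos: [507.0, 233.6, -6.6]
ee_rot: [-0.707, 0.707, -0.016, 0.016]
ft_force: [0.6, -0.8, 0.5]
finger_gap: 0.002
```

```bash
cat > tip.py <<'E'
from h import *
s=cam('side'); st=sense(); p=st['ee_pos']; print(p,st['ft_force'])
g=s['image'].astype(int).sum(2)
b=(g<210).astype('uint8'); b[:,:268]=0; b[:,296:]=0; b[:175]=0; b[205:]=0
for c in range(274,290,2):
    r=np.where(b[:,c])[0]; print(c,r.max() if len(r) else None,end='; ')
for dx,dy in((-17.5,-9),(-17.5,9),(17.5,-9)):
  for z in (0,10,20,30): print(dx,dy,z,proj(s,[p[0]+dx,p[1]+dy,z]).round(1))
E
python3 tip.py
```

```text
[507.15565823 233.69315445  -6.48542501] [-0.18877563 -0.1799961   0.79883733]
274 177; 276 187; 278 189; 280 191; 282 191; 284 190; 286 188; 288 None; -17.5 -9 0 [278.8 197.9]
-17.5 -9 10 [278.6 195. ]
-17.5 -9 20 [278.4 192.2]
-17.5 -9 30 [278.1 189.3]
-17.5 9 0 [275.3 195.7]
-17.5 9 10 [275.1 192.8]
-17.5 9 20 [274.9 190. ]
-17.5 9 30 [274.6 187.1]
17.5 -9 0 [288.1 194. ]
17.5 -9 10 [287.9 191.1]
17.5 -9 20 [287.7 188.3]
17.5 -9 30 [287.5 185.4]
```

The reading is -6.5 with no contact, so the TCP z reading is biased by roughly 20 mm. I'll keep lowering slowly until I feel the table.

jog_arm(series=[0,0,-2,0,0,0,0,0,-4,0,0,0,0,0,-6,0,0,0,0,0,-6,0,0,0])

```text
time_s: 6.75
ee_pos: [507.1, 233.7, -12.5]
ee_rot: [-0.707, 0.707, -0.016, 0.016]
ft_force: [-1.0, -0.7, 0.8]
finger_gap: 0.004
```

```bash
python3 tip.py | head -2
```

```text
[507.16967891 233.66220647 -12.42872372] [-0.93296827 -0.1501767  -0.21367453]
274 178; 276 188; 278 191; 280 192; 282 192; 284 192; 286 190; 288 None; -17.5 -9 0 [278.8 197.9]
```

jog_arm(series=[0,0,-2,0,0,0,0,0,-3,0,0,0,0,0,-4,0,0,0,0,0,-4,0,0,0])

```text
time_s: 7.3
ee_pos: [507.2, 233.7, -16.4]
ee_rot: [-0.707, 0.707, -0.016, 0.016]
ft_force: [0.1, -1.0, -0.5]
finger_gap: 0.003
```

```bash
python3 tip.py | head -2
```

```text
[507.21231742 233.66264138 -16.37869147] [-0.07148585  0.20077105  0.27680153]
274 179; 276 190; 278 192; 280 193; 282 193; 284 193; 286 191; 288 175; -17.5 -9 0 [278.8 197.9]
```

The tips are now low enough to meet the wedge's 18 mm back. Repeating the arc push.

jog_arm(series=[-0.4,-8,0,0,0,0,-0.8,-16,0,0,0,0,-1.1,-21,0,0,0,0,-1.3,-24.1,0,0,0,0,-2.4,-27.6,0,0,0,0.018,-3.5,-31.2,0,0,0,0.036,-4.5,-34.6,0,0,0,0.053,-5.4,-38.2,0,0,0,0.071,-6.3,-41.9,0,0,0,0.089,-7.1,-45.5,0,0,0,0.107,-7.9,-49.1,0,0,0,0.125,-8.6,-52.6,0,0,0,0.142,-9.3,-56.3,0,0,0,0.16,-9.9,-60,0,0,0,0.178,-9.9,-60,0,0,0,0.178])

```text
time_s: 9.22
ee_pos: [497.3, 173.4, -16.4]
ee_rot: [-0.706, 0.706, 0.047, -0.047]
ft_force: [0.2, -0.5, -0.5]
finger_gap: 0.005
```

```bash
python3 look.py 4
```

```text
9.325 [497.3 173.6 -16.4] [-0.7 -0.5 -0.2]
top rect ((300.25677490234375, 206.04052734375), (15.617903709411621, 31.40020751953125), 80.53767395019531)
[283.4865  200.91891] [528.2 131.8] [526.1 130.6]
[314.45947 195.75674] [541.   41.9] [538.8  41.8]
[317.02704 211.16214] [495.9  35.6] [494.3  35.5]
[286.05408 216.32431] [483.3 125.1] [481.8 123.9]
```

View pics/t_4.png

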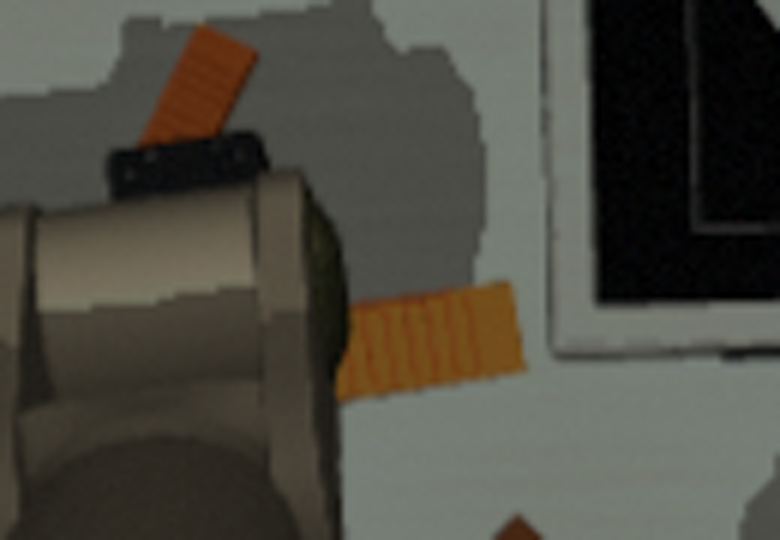

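The wedge moved as planned. Its tip is centred at about (518.5,38), heading 0.14 off -y, so its line passes about 3 mm from the foot. Now straight in.

jog_arm(series=[0.6,-5,0,0,0,0,1.3,-10,0,0,0,0,2,-15,0,0,0,0,2.6,-20,0,0,0,0,3.3,-25,0,0,0,0,3.9,-30,0,0,0,0,4.5,-34,0,0,0,0,5,-38,0,0,0,0,5.5,-42,0,0,0,0,5.9,-45,0,0,0,0,5.9,-45,0,0,0,0])

```text
time_s: 10.7
ee_pos: [503.3, 128.5, -16.4]
ee_rot: [-0.706, 0.706, 0.047, -0.047]
ft_force: [0.2, -0.1, -0.1]
finger_gap: 0.004
```

```bash
python3 look.py 5; python3 -c "
from h import *
for i in range(6): capture('top'); print(np.round(sense()['ft_force'],1))"
```

```text
10.8 [503.2 128.7 -16.3] [0.2 0.6 0.6]
top rect ((312.837890625, 204.02703857421875), (15.782302856445312, 20.385475158691406), 80.53767395019531)
[301.48654 197.91893] [535.6  79.6] [533.5  79. ]
[321.59464 194.56758] [544.   21.1] [541.8  21.3]
[324.18924 210.13515] [498.4  14.8] [496.7  15. ]
[304.08115 213.4865 ] [490.1  73.1] [488.6  72.5]
[-0.3 -0.2 -0.2]
[-1.1 -0.4 -0.3]
[0.4 0.  0.4]
[ 0.4 -0.3 -0.8]
[ 0.4  0.3 -0.2]
[ 0.7 -0.6  0.2]
```

jog_arm(series=[0.3,-2,0,0,0,0,0.5,-4,0,0,0,0,0.8,-6,0,0,0,0,1.1,-8,0,0,0,0,1.3,-10,0,0,0,0,1.3,-10,0,0,0,0])

```text
time_s: 11.85
ee_pos: [504.5, 118.5, -16.4]
ee_rot: [-0.706, 0.706, 0.047, -0.047]
ft_force: [-0.3, -0.1, -0.5]
finger_gap: 0.003
```

jog_arm(series=[0.3,-2,0,0,0,0,0.5,-4,0,0,0,0,0.7,-5,0,0,0,0,0.7,-5,0,0,0,0])

```text
time_s: 12.35
ee_pos: [505.3, 113.6, -16.3]
ee_rot: [-0.706, 0.706, 0.047, -0.047]
ft_force: [0.8, -0.0, 0.1]
finger_gap: 0.006
```

jog_arm(series=[0.3,-2,0,0,0,0,0.5,-4,0,0,0,0,0.5,-4,0,0,0,0])

```text
time_s: 12.72
ee_pos: [505.6, 109.7, -16.3]
ee_rot: [0.706, -0.705, -0.047, 0.047]
ft_force: [-1.5, 2.6, -0.1]
finger_gap: 0.005
```

Resistance is starting at 64 mm of travel. Now 1 mm steps.

jog_arm(series=[0.1,-1,0,0,0,0,0.1,-1,0,0,0,0])

```text
time_s: 12.98
ee_pos: [505.7, 109.0, -16.3]
ee_rot: [0.706, -0.705, -0.047, 0.047]
ft_force: [-1.0, 4.8, 0.8]
finger_gap: 0.005
```

jog_arm(series=[0.1,-1,0,0,0,0,0.1,-1,0,0,0,0])

```text
time_s: 13.22
ee_pos: [505.7, 108.1, -16.4]
ee_rot: [0.706, -0.705, -0.047, 0.047]
ft_force: [-0.6, 6.5, 0.7]
finger_gap: 0.005
```

It is snug at about 6.5 N. Dead reckoning puts the foot at wedge x of about 44 mm and lateral about -3 mm. Now I'll back off, lift, and move above the corner.

jog_arm(series=[-0.3,3,0,0,0,0,-3,25,0,0,0,0,-3,25,50,0,0,0,-3,25,100,0,0,0,-3,25,130,0,0,0,0,-5,130,0,0,0,4,-40,130,0,0,0,8,-75,130,0,0,0,11,-107,130,0,0,0,11,-107,115,0,0,0,11,-107,115,0,0,0,11,-107,115,0,0,0])

```text
time_s: 14.72
ee_pos: [517.0, 0.8, 99.0]
ee_rot: [-0.705, 0.706, 0.047, -0.047]
ft_force: [-0.9, 0.5, -0.6]
finger_gap: 0.007
```

```bash
python3 look.py 6; python3 - <<'E'
from h import *
s=cam('side'); p=sense()['ee_pos']
for z in (70,90,110,120,130): print(z,((proj(s,[p[0],p[1],z])-[255,165])*5).round())
E
```

```text
14.825 [517.1   0.9  99.1] [0.4 0.5 0.1]
top rect ((313.5769348144531, 202.61538696289062), (10.394155502319336, 6.864064693450928), 11.309932708740234)
[307.8077  204.96155] [514.6  61.8] [512.8  61.4]
[309.15384 198.23077] [534.2  57.5] [532.1  57.1]
[319.34616 200.26923] [527.5  28.1] [525.5  28.1]
[318.00003 207.     ] [507.9  32.4] [506.2  32.5]
70 [397. 191.]
90 [396. 159.]
110 [396. 127.]
120 [396. 110.]
130 [396.  93.]
```

View pics/s_6.png

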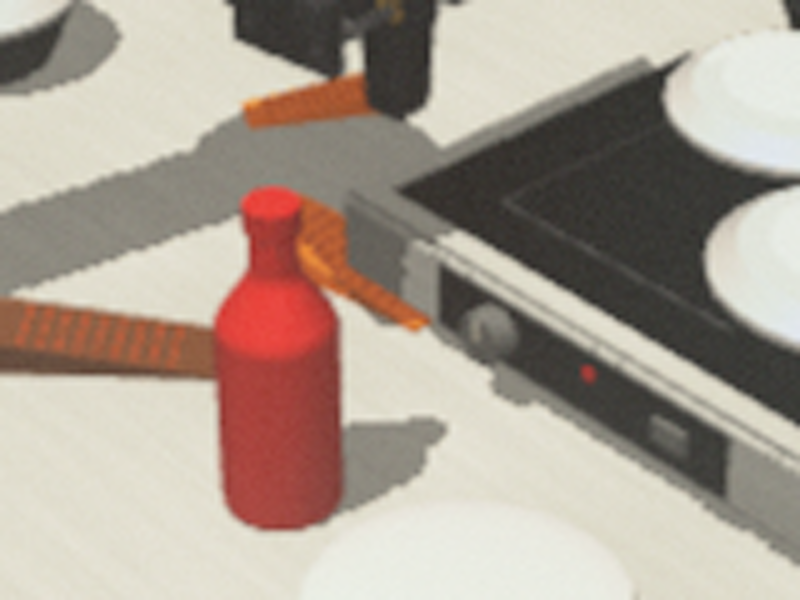

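The side view shows the wedge under the near-left corner, with its thin edge's near corner at crop (428,322). The fingertips are above the corner at about (397,110). I'll check the wedge numerically and descend.

```bash
python3 - <<'E'
from h import *
s=cam('side')
q=ray(s,(255+428/5,165+324/5),1)[:2]; print('tip near corner',q)
a=.138; d=np.array([np.sin(a),-np.cos(a)]); n=np.array([np.cos(a),np.sin(a)])
tip=q+22.5*n; v=np.array([521.5,-9])-tip; print('tip',tip,'foot wedge x',62.5+v@d,'lat',v@n)
E
```

```text
tip near corner [512.5744598  -28.68243885]
tip [534.86055459 -25.58728474] foot wedge x 44.232498867637034 lat -10.951750375867498
```

jog_arm(series=[0,0,-15,0,0,0,0,0,-30,0,0,0,0,0,-38,0,0,0,0,0,-42,0,0,0,0,0,-42,0,0,0])

```text
time_s: 15.55
ee_pos: [517.0, 0.7, 56.8]
ee_rot: [-0.706, 0.706, 0.047, -0.047]
ft_force: [0.1, 0.1, 0.0]
finger_gap: 0.002
```

jog_arm(series=[0,0,-1.5,0,0,0,0,0,-3,0,0,0,0,0,-3,0,0,0])

```text
time_s: 15.92
ee_pos: [516.9, 0.7, 53.7]
ee_rot: [0.706, -0.706, -0.047, 0.047]
ft_force: [0.0, -0.1, -0.1]
finger_gap: 0.007
```

jog_arm(series=[0,0,-1.5,0,0,0,0,0,-3,0,0,0,0,0,-3,0,0,0])

```text
time_s: 16.3
ee_pos: [516.8, 0.7, 50.5]
ee_rot: [0.706, -0.706, -0.047, 0.047]
ft_force: [0.0, -1.0, -0.3]
finger_gap: 0.007
```

jog_arm(series=[0,0,-1,0,0,0,0,0,-2,0,0,0,0,0,-2,0,0,0])

```text
time_s: 16.68
ee_pos: [516.9, 0.7, 48.6]
ee_rot: [0.706, -0.706, -0.047, 0.047]
ft_force: [0.1, 0.6, -0.3]
finger_gap: 0.006
```

jog_arm(series=[0,0,-1,0,0,0,0,0,-2,0,0,0,0,0,-2,0,0,0])

```text
time_s: 17.05
ee_pos: [516.9, 0.7, 48.1]
ee_rot: [-0.705, 0.706, 0.047, -0.047]
ft_force: [-6.0, 2.3, 16.9]
finger_gap: 0.002
```

There is firm contact at about 17 N with almost no give. Holding, then pressing 0.5 mm more to check for rocking.

jog_arm(series=[0,0,0,0,0,0,0,0,0,0,0,0,0,0,0,0,0,0,0,0,0,0,0,0])

```text
time_s: 17.55
ee_pos: [517.0, 0.7, 48.1]
ee_rot: [-0.705, 0.706, 0.047, -0.047]
ft_force: [-6.2, 1.1, 16.0]
finger_gap: 0.002
```

```bash
python3 - <<'E'
from h import *
s=cam('side'); save(s,'s_7.png',(255,165,415,285),5); st=sense(); print(st['ee_pos'],st['ft_force'],st['time_s'])
E
```

```text
[516.96358492   0.70664475  48.11675191] [-6.37221965  0.9669403  15.84459496] 17.6
```

jog_arm(series=[0,0,1,0,0,0,0,0,1,0,0,0,0,0,1,0,0,0])

```text
time_s: 17.98
ee_pos: [516.9, 0.7, 48.3]
ee_rot: [-0.705, 0.706, 0.047, -0.047]
ft_force: [-3.4, -0.2, 7.8]
finger_gap: 0.005
```

The give from light touch to 16 N is under 0.5 mm, so it does not rock. Lifting away and measuring the final state.

jog_arm(series=[0,0,5,0,0,0,0,0,40,0,0,0,0,0,90,0,0,0,-20,50,110,0,0,0,-50,110,120,0,0,0,-90,170,120,0,0,0,-130,230,120,0,0,0,-170,290,120,0,0,0,-170,290,120,0,0,0,-170,290,120,0,0,0])

```text
time_s: 19.23
ee_pos: [345.7, 292.0, 167.7]
ee_rot: [0.706, -0.705, -0.048, 0.048]
ft_force: [0.0, 0.2, -0.2]
finger_gap: 0.005
```

```bash
python3 look.py 8; python3 - <<'E'
from h import *
c=cam('top'); g=cv2.cvtColor(c['image'],cv2.COLOR_RGB2GRAY)
for y in (130,150,170,190): print('row',y,g[y,318:330].tolist())
h=cv2.cvtColor(c['image'],cv2.COLOR_RGB2HSV); m=cv2.inRange(h,(5,100,60),(22,255,255)); m[:180]=0; m[:,:260]=0;m[:,340:]=0; m[232:]=0
for x in range(284,326,4):
    r=np.where(m[:,x])[0]; print(x,(r.min(),r.max()) if len(r) else None,end=' ')
a=c['image'][170:230,260:360]; b=cam('side')['image'][180:240,285:385]
cv2.imwrite('pics/fin.png',cv2.resize(np.hstack([a,b])[:,:,::-1],None,fx=4,fy=4,interpolation=2))
E
```

```text
19.325 [347.2 290.5 167.7] [ 0.4 -0.1 -0.3]
top rect ((309.66217041015625, 204.4729766845703), (15.946702003479004, 28.769821166992188), 80.53767395019531)
[294.16217 198.97298] [533.1 100.9] [531. 100.]
[322.54053 194.24324] [544.9  18.3] [542.6  18.5]
[325.16217 209.97298] [498.8  12. ] [497.1  12.2]
[296.7838  214.70271] [487.1  94.1] [485.7  93.4]
row 130 [119, 99, 98, 115, 118, 118, 118, 118, 118, 58, 0, 3]
row 150 [122, 120, 89, 107, 117, 118, 119, 117, 118, 78, 29, 4]
row 170 [120, 120, 81, 91, 113, 120, 119, 120, 119, 119, 59, 9]
row 190 [121, 121, 121, 83, 105, 118, 119, 119, 118, 118, 86, 34]
284 None 288 None 292 None 296 (np.int64(199), np.int64(210)) 300 (np.int64(198), np.int64(214)) 304 (np.int64(198), np.int64(213)) 308 (np.int64(197), np.int64(212)) 312 (np.int64(197), np.int64(212)) 316 (np.int64(196), np.int64(211)) 320 (np.int64(196), np.int64(210)) 324 (np.int64(210), np.int64(210))
```

View pics/fin.png

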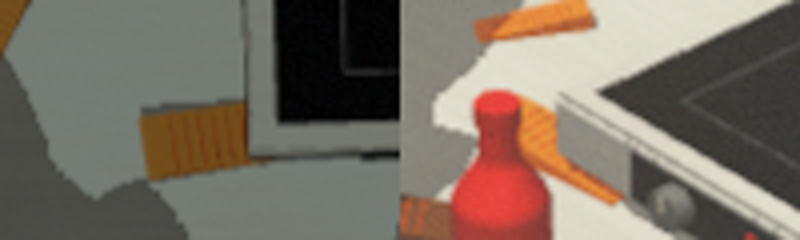

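The final view shows the wedge under the near-left corner, with its back at about (508,97) and heading 0.145. The foot works out at wedge x of about 44 mm and 2 mm off the centre line. The warmer's edges are at the same pixels as before. Handing in.

```bash
python3 -c "
from cell import *
print(close_job())"
```

```text
the job is handed in; nothing more can be done
None
```

The wedge is snug under the short foot, the warmer did not rock when pressed, and I've handed the job in. No verdict is reported. I pushed the larger orange wedge in with the shut fingertips, turning it about 0.18 rad on the way. I stopped when the force climbed to 6.5 N.

**Last checks:**
- **Pressing:** with up to 17 N on the corner, it gave less than 0.5 mm.
- **Wedge:** the foot sits about 44 mm along the wedge from its mid-point, toward the thin edge. It is about 2 mm off the centre line, well inside the 22 mm limit.
- **Warmer and the rest:** the warmer's left edge is at the same pixels as before. I compared only that edge; nothing else looked moved in the views I took, but I did not measure the meals and other items. The hand is clear of everything.

**Disagreements:**
- **Height reading:** the fingertips were really about 20 mm higher than the TCP reading. The first push therefore passed over the wedge without touching it, and I redid it lower.
- **Sideways offset:** one side-view estimate put the foot 11 mm off the centre line. Both the dead reckoning and the final top view gave 2 to 4 mm. All are within the limit.

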